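# Rinse the upturned cup on the cup rinser

### The job

One blue cup stands upside down on the sprung star of the cup rinser. Rinse it: with your fingertips press gently down on its upturned foot until the rinser's valve is fully open, keep it down for about two seconds, then let it come up slowly so that it stays standing on the star, and withdraw. Do not grip, lift or shift the cup, and leave the cups on the draining tray and everything else alone.

Things in the scene. Friction and masses are not known exactly. Their poses are not given: they have to be found in the camera images.
- cup_foot (a point): The spot to press: centre of the flat upturned foot (a level, unglazed foot ring 44 mm across) of the cup on the rinser, on the cup's axis. It is the topmost part, about 80 mm above the table at rest. The cup is small, blue, 53 mm tall, 62 mm across its mouth (down), about 150 g; its handle reaches 60 mm sideways from the axis in any direction, between 3 and 36 mm above the mouth.
- rinse_cup: The same cup. Origin on its axis at the mouth, i.e. 53 mm below cup_foot; z up. It just stands on the star's spokes, loose.
- seat (a point): Centre of the top of the rinser's spokes at rest, 27 mm above the table (fixed to the tray, does not go down). The rinser is a square steel drip tray of 160 mm, 24 mm high, with slats and a round well of 100 mm at its centre, in which a black star of eight spokes (86 mm across) sits over the spray nozzle. Nothing holds the cup on the star but its weight.
- star (a joint): How far the star is pressed down, m: 0 at rest, end stop at 0.011. The valve is fully open from 0.0075 on. With the cup on it, the fingers must push with about 1.6 N to start it, 7 N at 0.0075 and 9.5 N at the stop; let go suddenly, it flings the cup up.
- drain_cup_a: Same kind of cup, upside down on the draining tray (a square steel tray of 160 mm, 24 mm high, slatted all over, next to the rinser, left or right of it). Origin on its axis at the mouth; its foot is 75 mm above the table. Leave alone.
- drain_cup_b: The other cup on the draining tray; as drain_cup_a. Leave alone.
- milk_jug: Steel milk pitcher, 119 mm tall, standing behind the trays. Origin under its centre. Leave alone.
- knock_box: Black round knock box, 140 mm across and 92 mm tall, behind the trays. Origin under its centre. Leave alone.
- tamper: Coffee tamper, 58 mm steel base and turned handle, 94 mm tall, behind the trays. Origin under its centre. Leave alone.
- thermo_probe: Milk thermometer, 144 mm long, lying at the right edge of the table. Leave alone.
Things that resemble listed ones, but are neither listed nor needed, are in the scene too. Leave any orange or yellow look-alike of the rinse_cup alone.

How it is judged (in metres and radians):
On the way, in this order (a step that is already met when the one before it is completed fails the run):
1. the cup is pressed down with the fingertips, the rinser's valve fully open (star at least 7.5 mm down), for 1.5 s without a break (value of joint star above 0.0075 m and contact force between the fingers and rinse_cup above 2 N), for 1.5 s.
2. the star has come up again with the cup on it and the fingers are off the cup (value of joint star below 0.0015 m and contact force between the fingers and rinse_cup below 0.1 N and distance between rinse_cup and seat below 0.012 m), for 0.2 s.
At the end, for the whole second after the job is handed in: The star is up again (within 1.5 mm), the cup stands upright on it, mouth down, at rest and within 12 mm of its centre, and the cups on the draining tray are within 10 mm of where they were (value of joint star below 0.0015 m and horizontal distance between rinse_cup and seat below 0.012 m and z of rinse_cup in the frame of seat between -0.003 and 0.004 m and angle between rinse_cup's own z axis and vertical below 0.08 rad and linear speed of rinse_cup below 0.02 m/s and distance of each of drain_cup_a, drain_cup_b from where it was at the start of the episode below 0.01 m); the robot touches nothing.
It fails at once if the cup on the rinser is lifted, flung up or thrown over (more than 6 mm above its seat or tilted more than 0.25 rad) (z of rinse_cup in the frame of seat above 0.006 m or angle between rinse_cup's own z axis and vertical above 0.25 rad).
It fails at once if the cup is shifted more than 15 mm from the centre of the star (horizontal distance between rinse_cup and seat above 0.015 m).
It fails at once if the cup is pressed with more than 40 N (contact force between the fingers and rinse_cup above 40 N).
It fails at once if a cup on the draining tray is touched with more than 1 N or moved more than 10 mm (contact force between any of the arm, the fingers and drain_cup_a above 1 N or distance of any of drain_cup_a, drain_cup_b from where it was at the start of the episode above 0.01 m or contact force between any of the arm, the fingers and drain_cup_b above 1 N).
It fails at once if the jug, tamper or thermometer is moved more than 15 mm (distance of any of milk_jug, tamper, thermo_probe from where it was at the start of the episode above 0.015 m).
It also fails if it takes over 38 s, if anything falls off the work surface, if the arm or the gripper's body presses on something with over 40 N, if the wrist force passes 120 N, or if a joint passes its speed limit or range.

### The arm

A 6-joint arm with a two-finger parallel gripper is mounted at the origin on a cart in front of the work surface, level with it; the furniture and walls round the work are solid. World frame = base frame: x ahead of the robot, y to its left, z up, the work surface at z = 0. Lengths are in m, angles in degrees, forces in N, time in s.
With the tool pointing down it reaches from about 0.4 to 0.825 m from the base axis. Payload 7 kg.
Tool frame: the origin (TCP) lies midway between the tips of the shut fingers; the grasp point (between the pads) lies r.grip_depth behind it (r.grip_depth is the distance from the TCP to the grasp point, in m); z points along the fingers, y is the direction in which the jaws open and shut (so a half turn about z gives the same grasp; the last joint's range is limited). The gripper opens to 88 mm and grips with 3 to 60 N. Pads are 19 mm wide; open, the fingers measure 130 mm over their backs; the gripper's body (78 mm by 193 mm) begins 47 mm behind the grasp point.
Start: joints at [-51.847, 20.546, 0.682, 0, -70.136, -16.507], TCP at [0.249, -0.627, 0.227] pointing down, gripper open.
Joint ranges: [-176.03, 176.03], [-82.01, 121.73], [-58.28, 71.71], [-173.87, 95.51], [-174.79, -0.11], [-173.66, 173.66]. Speed limits (degrees/s): [136.94, 136.94, 172.46, 180, 180, 180].

### API

Orientations are given as [roll, pitch, yaw] about the fixed x, y, z axes, in that order (R = Rz(yaw) Ry(pitch) Rx(roll)).
In Python, from plant import r, imaging, close_job gives the robot as it stands.
- The arm moves only by the tool step_arm, never from a script. Its argument "commands" is a list of rows, each a list of 2 entries, a list of its own where there are three numbers: the shift along the tool's x, y, z in mm, then the turn about the tool's z in degrees. In form: [[[x, y, z], twist], ...]. A call has 1 to 20 rows; each row shifts and turns the commanded pose from where the row before left it, along the tool's axes as they then stand; what a row does not reach is not made up. A row lasts 1/8 s, in which the tool goes at most 62.5 mm and 10.7 degrees, less where a joint would pass 70% of its speed; a pose out of reach is approached as far as the arm can. A call with a gripper value outside its range is refused whole. "gripper" is the closure, from 0 (fully open) to 1 (shut), set as the call begins (left out, the last holds). The fingers move at their own pace and stop on an object; "grip_force" is the grip in N (left out, the last holds). Time passes only in rows, so rows that do not move let the fingers close. It gives the time, the measured TCP pose, the force and the opening at its end, in the units of the state.
- r.get_state(): the state, without advancing time (a new reading comes with each control period).
- imaging.capture(name): name is "scene" or "top" or "wrist"; returns a dict with "img" (420x560x3 uint8, red, green, blue), "z_map" (420x560 float32, m along the optical axis (not along the pixel's ray), 0 where there is no reading), "vfov" (degrees; the focal length in pixels is half the picture's height over the tangent of half this angle, whatever the lens; pixels are square), "cx", "cy" (the principal point, pixels), "extrinsics" (4x4, takes a point from camera to world coordinates); the wrist camera has in their place "T_tool_cam" (4x4, takes a point from camera to tool coordinates, whose origin is the TCP and whose axes are the flange's). Camera axes: x right, y down, z forward; pixel columns grow to the right and rows downward; lengths in m; the calibration is good to about 2 mm. A picture is of the moment at which its call begins: read the wrist's pose just before it.
- close_job(): hands the job in, once; it reports no verdict.
The state is a dict: "time_s": time; "joints": joint angles; "qd": joint speeds; "joint_torque": joint torques, N m; "tcp_pos": TCP position; "eef_rot": TCP orientation; "contact_force": force on the tool from outside, world axes, zero at the start; "moment": the same for the moment, N m; "gripper_width": finger opening in m.
Only numpy, scipy, OpenCV 4.12 (cv2) and the standard library are available. Lean on these libraries where they do the work, as an engineer would, in place of code of your own. Each camera call takes 0.05 s, during which the arm holds its last target.

## Working session

There is one attempt and no reset: what is moved stays moved. The work goes in short steps, Python scripts to look and compute and a tool call to move; the robot and the scene stay as the last step left them, time stands still between calls to the robot, and variables do not carry over. Pictures are saved under pics/ and viewed, and the job is handed in when it is done.

Besides the shell and the picture viewer there is one more tool, called after "Call:" in YAML: its name, and indented under it one key for each argument. step_arm: Moves the arm, as the interface text tells. Its arguments: {"type":"object","properties":{"commands":{"type":"array","items":{"type":"array"}},"gripper":{"type":"number"},"grip_force":{"type":"number"}},"required":["commands"]}

```bash
mkdir -p pics; cat > h.py <<'E'
import numpy as np, cv2
from plant import r, imaging, close_job
def cap(n,f):
    c=imaging.capture(n); cv2.imwrite(f'pics/{f}.png',c['img'][:,:,::-1]); np.savez(f'{f}.npz',**c); return c
def pts(c,E=None):
    E=c['extrinsics'] if E is None else E
    f=210/np.tan(np.radians(float(c['vfov']))/2); z=c['z_map']
    v,u=np.mgrid[:420,:560]
    P=np.stack([(u-c['cx'])/f*z,(v-c['cy'])/f*z,z],-1)
    return P@E[:3,:3].T+E[:3,3]
E
python3 - <<'E'
from h import *
print(r.get_state(), r.grip_depth)
cap('top','top0'); cap('scene','scene0')
E
```

```text
{'time_s': 0.0, 'joints': array([-5.18469657e+01,  2.05898722e+01,  6.34579147e-01, -1.84429203e-02,
       -7.01367219e+01, -1.65057080e+01]), 'qd': array([-0.04056476,  0.07967042,  0.00967021, -0.01915045, -0.02710849,
        0.08279067]), 'joint_torque': array([ 1.71690886e-04, -5.82726896e+01,  2.93071944e+01,  6.99730530e+00,
        7.13380767e-03, -1.41948622e-04]), 'tcp_pos': array([ 0.24877674, -0.6269619 ,  0.22565173]), 'eef_rot': array([ 1.79906851e+02, -9.52147377e-03, -1.58358946e+02]), 'contact_force': array([-1.14882873, -0.1359079 , -0.70813539]), 'moment': array([ 0.0119602 ,  0.03670584, -0.00010024]), 'gripper_width': 0.08789245522823591} 0.0188
```

View pics/top0.png

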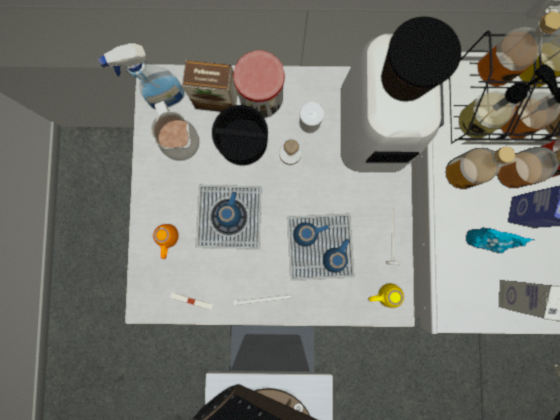

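View pics/scene0.png

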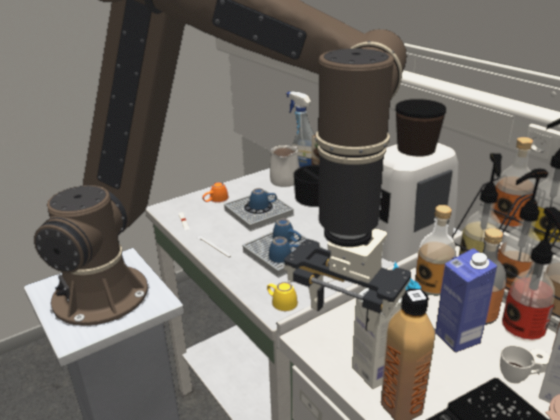

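The top view shows the rinser with its round well and one blue cup at about (228,214). The draining tray with two blue cups, (306,233) and (336,260), is to its right. The look-alikes are orange (165,236) and yellow (392,296). I'll enlarge the rinser and measure.

```bash
python3 - <<'E'
from h import *
c=np.load('top0.npz'); P=pts(c); img=c['img']
cv2.imwrite('pics/crop0.png',cv2.resize(img[170:290,180:370][:,:,::-1],None,fx=4,fy=4,interpolation=cv2.INTER_CUBIC))
def rep(n,u0,u1,v0,v1,z0,z1):
    Q=P[v0:v1,u0:u1]; m=(Q[...,2]>z0)&(Q[...,2]<z1)&(c['z_map'][v0:v1,u0:u1]>0); q=Q[m]
    vv,uu=np.nonzero(m); print(n,m.sum(),q.mean(0),np.median(q,0),q.min(0),q.max(0),uu.mean()+u0,vv.mean()+v0)
rep('foot',195,262,182,250,.072,.09)
rep('tray',190,268,178,256,.016,.03)
rep('a',290,322,218,248,.065,.09); rep('b',322,352,246,276,.065,.09)
for n,(u,v) in dict(knock=(240,134),jug=(174,135),tamper=(291,148),tin=(260,75),white=(312,115),tcp=(510,300)).items(): print(n,P[v,u])
print(c['extrinsics'])
E
```

```text
foot 271 [0.54770138 0.10655984 0.07746713] [0.54762102 0.10673784 0.07748694] [0.52584376 0.08494165 0.07202335] [0.57012029 0.12951505 0.08380516] 226.08487084870848 213.95571955719558
tray 2179 [0.54461467 0.10798478 0.02342589] [0.54309336 0.10933944 0.02322549] [0.46381125 0.02635757 0.01619356] [0.62715672 0.18971684 0.02999228] 228.04726938962827 217.13859568609453
a 287 [ 0.50269598 -0.08680208  0.07235032] [ 0.50344155 -0.08766312  0.07258388] [ 0.4795514  -0.11058379  0.06500241] [ 0.52600539 -0.06391433  0.07981203] 305.4843205574913 233.39721254355402
b 295 [ 0.43819366 -0.16109504  0.07232313] [ 0.43895336 -0.16094212  0.07243076] [ 0.41490009 -0.18360952  0.06516508] [ 0.46090667 -0.13728893  0.08025229] 336.1457627118644 260.4271186440678
knock [0.74516456 0.07598111 0.08270094]
jug [0.75208535 0.24838948 0.04312804]
tamper [ 0.70863215 -0.04947133  0.0933523 ]
tin [0.87038573 0.02610291 0.14246225]
white [ 0.79489429 -0.10111794  0.08306776]
tcp [ 0.34875389 -0.57468625  0.07632687]
[[ 1.02084555e-02 -9.95293345e-01  9.63687981e-02  4.57273079e-01]
 [-9.99947866e-01 -1.01387041e-02  1.21344899e-03 -1.80038237e-02]
 [-2.30682975e-04 -9.63761615e-02 -9.95344956e-01  1.09554283e+00]
 [ 0.00000000e+00  0.00000000e+00  0.00000000e+00  1.00000000e+00]]
```

View pics/crop0.png

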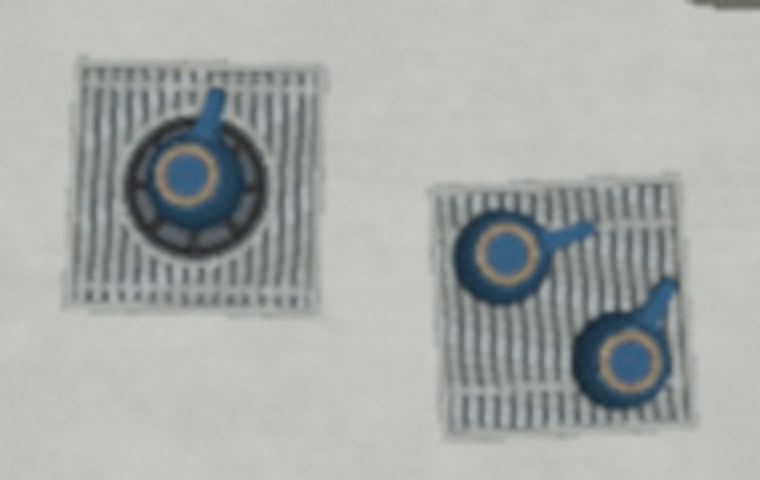

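Candidates for the cup:
- **Blue cup at (226,214):** it stands on the black star in the round well, so it is the target.
- **Blue cups at (306,233) and (336,260):** these are on the fully slatted draining tray, so leave them alone.
- **Orange and yellow cups:** these are look-alikes.

The crop confirms it. I'll raise the arm, close the fingers and travel over.

Call:
step_arm:
  commands:
    - [[0, 0, -20], 0]
    - [[0, 0, -30], 0]
    - [[0, 0, -30], 0]
    - [[0, 0, -20], 0]
  gripper: 1
  grip_force: 10

```text
time_s: 0.6
tcp_pos: [0.249, -0.6275, 0.3277]
eef_rot: [-180.0, 0.0, -158.4]
contact_force: [0.4, -0.3, -0.8]
gripper_width: 0.0533
```

Call:
step_arm:
  commands:
    - [[-15, 15, 0], 0]
    - [[-28, 29, 0], 0]
    - [[-28, 29, 0], 0]
    - [[-28, 29, 0], 0]
    - [[-28, 29, 0], 0]
    - [[-28, 29, 0], 0]
    - [[-28, 29, 0], 0]
    - [[-28, 29, 0], 0]
    - [[-28, 29, 0], 0]
    - [[-28, 29, 0], 0]
    - [[-28, 29, 0], 0]
    - [[-28, 29, 0], 0]
    - [[-28, 29, 0], 0]
    - [[-28, 29, 0], 0]
    - [[-28, 29, 0], 0]
    - [[-28, 29, 0], 0]
    - [[-28, 29, 0], 0]
    - [[-28, 29, 0], 0]
    - [[-28, 29, 0], 0]
    - [[-28, 29, 0], 0]

```text
time_s: 3.1
tcp_pos: [0.5478, 0.1021, 0.3254]
eef_rot: [180.0, -0.1, -158.3]
contact_force: [0.1, 0.3, -0.1]
gripper_width: 0.0002
```

Call:
step_arm:
  commands:
    - [[0, 0, -5], 0]
    - [[0, 0, 0], 0]
    - [[0, 0, 0], 0]

```text
time_s: 3.48
tcp_pos: [0.548, 0.0999, 0.3314]
eef_rot: [180.0, -0.0, -158.4]
contact_force: [-0.7, -0.6, -0.4]
gripper_width: 0.0006
```

```bash
python3 - <<'E'
from h import *
from scipy.spatial.transform import Rotation as R
s=r.get_state(); c=cap('wrist','w1')
T=np.eye(4);T[:3,:3]=R.from_euler('xyz',s['eef_rot'],degrees=True).as_matrix();T[:3,3]=s['tcp_pos']
print(s['tcp_pos'],s['eef_rot'],s['joints'],s['contact_force'])
E=T@c['T_tool_cam']; P=pts(c,E); np.save('w1P.npy',P); np.save('w1E.npy',E); print(E)
m=(P[...,2]>.073)&(P[...,2]<.09)&(c['z_map']>0)&(np.hypot(P[...,0]-.548,P[...,1]-.1065)<.04)
q=P[m];print(m.sum(),q.mean(0),q.min(0),q.max(0),np.median(q[:,2]))
E
```

```text
[0.54797318 0.09990324 0.33142913] [ 1.79990966e+02 -6.13456968e-03 -1.58381206e+02] [ 3.04668011e+01  6.45701387e+00 -4.36948679e+00 -1.00487526e-02
 -7.91781715e+01 -9.88461201e+01] [-0.71056182 -0.58129471 -0.43422714]
[[-3.69733496e-01  8.85514537e-01  2.81355908e-01  4.71522287e-01]
 [ 9.29137750e-01  3.52513573e-01  1.11522291e-01  6.96156292e-02]
 [-4.27166672e-04  3.02651922e-01 -9.53101061e-01  4.90454963e-01]
 [ 0.00000000e+00  0.00000000e+00  0.00000000e+00  1.00000000e+00]]
774 [0.54756291 0.10535887 0.07865308] [0.52632714 0.08311584 0.07305858] [0.57084626 0.1284913  0.08343641] 0.07851241649785465
```

View pics/w1.png

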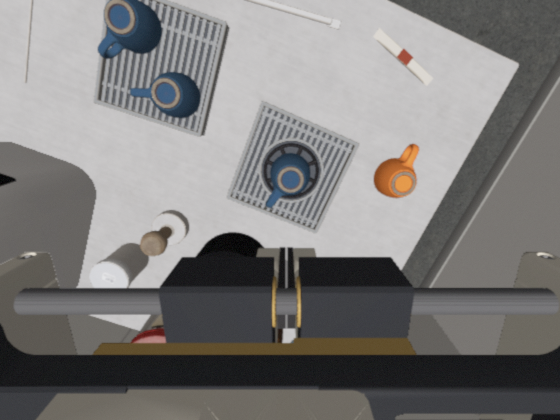

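The wrist view shows the target foot at (290,180) on the star. Top gives (0.548, 0.107) and wrist (0.548, 0.105), so I'll aim at (0.5476, 0.106). Next is a fast descent to z ≈ 0.11.

Call:
step_arm:
  commands:
    - [[-2, 5.5, 15], 0]
    - [[0, 0, 30], 0]
    - [[0, 0, 35], 0]
    - [[0, 0, 35], 0]
    - [[0, 0, 35], 0]
    - [[0, 0, 30], 0]
    - [[0, 0, 20], 0]
    - [[0, 0, 15], 0]
    - [[0, 0, 5], 0]
    - [[0, 0, 0], 0]
    - [[0, 0, 0], 0]
    - [[0, 0, 0], 0]

```text
time_s: 5.03
tcp_pos: [0.5488, 0.1065, 0.1123]
eef_rot: [180.0, 0.1, -158.4]
contact_force: [0.4, 0.5, -0.6]
gripper_width: 0.0005
```

```bash
python3 - <<'E'
from h import *
s=r.get_state(); c=cap('wrist','w2'); cap('scene','s2'); 
print(s['time_s'],s['tcp_pos'],s['eef_rot'],s['contact_force'],s['moment'])
a=cv2.imread('pics/s2.png')[160:280,190:310]; cv2.imwrite('pics/s2c.png',cv2.resize(a,None,fx=4,fy=4))
E
```

```text
5.025 [0.54879673 0.10653267 0.11225315] [ 1.79990424e+02  7.26603441e-02 -1.58350397e+02] [ 0.39403476  0.52742223 -0.62169837] [ 0.01470385 -0.04054314 -0.03295456]
```

View pics/w2.png

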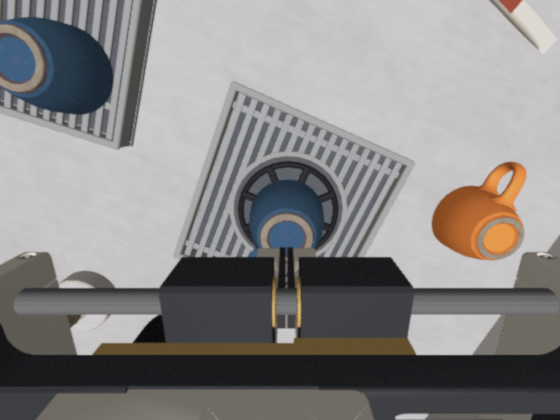

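View pics/s2c.png

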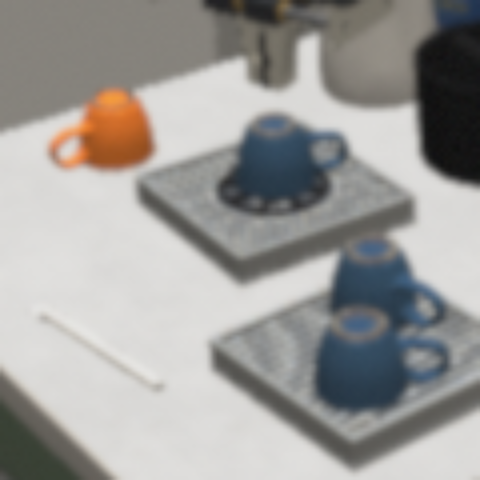

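The wrist view shows the fingers (column 287) in line with the foot (column 285). In the scene view the tips hover above the cup. I'll approach slowly.

Call:
step_arm:
  commands:
    - [[0.5, 0, 8], 0]
    - [[0, 0, 8], 0]
    - [[0, 0, 6], 0]
    - [[0, 0, 3], 0]
    - [[0, 0, 2], 0]
    - [[0, 0, 0], 0]
    - [[0, 0, 0], 0]

```text
time_s: 6.0
tcp_pos: [0.5481, 0.1062, 0.0848]
eef_rot: [180.0, 0.0, -158.4]
contact_force: [0.0, 0.5, 0.1]
gripper_width: 0.0004
```

Call:
step_arm:
  commands:
    - [[0, 0, 1], 0]
    - [[0, 0, 1], 0]
    - [[0, 0, 1], 0]
    - [[0, 0, 0], 0]
    - [[0, 0, 0], 0]

```text
time_s: 6.62
tcp_pos: [0.548, 0.1061, 0.0816]
eef_rot: [-180.0, -0.0, -158.4]
contact_force: [0.6, 0.3, 0.8]
gripper_width: 0.0003
```

Call:
step_arm:
  commands:
    - [[0, 0, 1], 0]
    - [[0, 0, 1], 0]
    - [[0, 0, 0], 0]
    - [[0, 0, 0], 0]

```text
time_s: 7.12
tcp_pos: [0.5481, 0.1062, 0.0797]
eef_rot: [-180.0, 0.0, -158.4]
contact_force: [-0.7, -0.3, 1.1]
gripper_width: 0.0004
```

Call:
step_arm:
  commands:
    - [[0, 0, 0.7], 0]
    - [[0, 0, 0.7], 0]
    - [[0, 0, 0.8], 0]
    - [[0, 0, 0.8], 0]
    - [[0, 0, 0], 0]
    - [[0, 0, 0], 0]

```text
time_s: 7.88
tcp_pos: [0.5481, 0.1062, 0.0766]
eef_rot: [-180.0, 0.0, -158.4]
contact_force: [-1.0, 0.5, 4.4]
gripper_width: 0.0007
```

Call:
step_arm:
  commands:
    - [[0, 0, 0.7], 0]
    - [[0, 0, 0.7], 0]
    - [[0, 0, 0.8], 0]
    - [[0, 0, 0.8], 0]
    - [[0, 0, 0], 0]
    - [[0, 0, 0], 0]

```text
time_s: 8.62
tcp_pos: [0.5481, 0.1062, 0.0738]
eef_rot: [-180.0, 0.0, -158.3]
contact_force: [-0.9, -0.2, 5.9]
gripper_width: 0.0005
```

Call:
step_arm:
  commands:
    - [[0, 0, 0.7], 0]
    - [[0, 0, 0.7], 0]
    - [[0, 0, 0.8], 0]
    - [[0, 0, 0.8], 0]
    - [[0, 0, 0.3], 0]
    - [[0, 0, 0], 0]
    - [[0, 0, 0], 0]

```text
time_s: 9.5
tcp_pos: [0.5482, 0.1062, 0.0707]
eef_rot: [-180.0, 0.0, -158.3]
contact_force: [-1.3, -0.7, 8.2]
gripper_width: 0.0005
```

```bash
python3 - <<'E'
from h import *
s=r.get_state(); print(s['time_s'],s['tcp_pos'],s['contact_force'])
cap('scene','s3')
for i in range(3): 
  s=r.get_state(); print(s['tcp_pos'][2],s['contact_force'][2],s['moment'])
  cap('wrist','w3')
a=cv2.imread('pics/s3.png')[160:280,190:310]; cv2.imwrite('pics/s3c.png',cv2.resize(a,None,fx=4,fy=4))
E
```

```text
9.5 [0.54815929 0.10617428 0.07071612] [-1.30018704 -0.73971251  8.1617581 ]
0.07068923193139498 8.276183208481637 [-4.27096038e-02  6.91699454e-01 -6.74437037e-04]
0.07068765536909004 7.845568407290322 [-0.0404394   0.58403939 -0.01293622]
0.07067765563131657 8.28940129191357 [-0.10499688  0.64822267  0.01040164]
```

View pics/s3c.png

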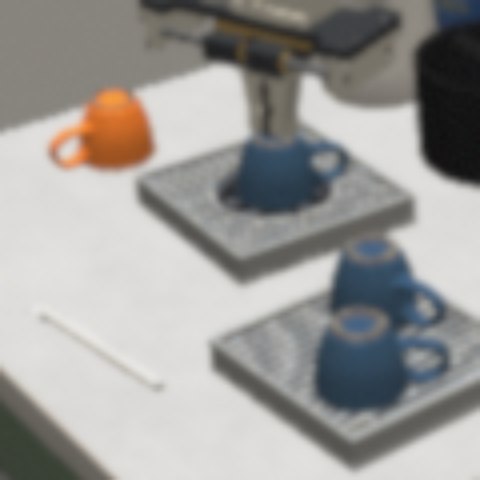

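The cup is sunk, upright and centred under the tips. The force of about 8.2 N means the star is roughly 9 mm down, past the 7.5 mm needed. I'll press 0.5 mm further and hold for 2 s.

Call:
step_arm:
  commands:
    - [[0, 0, 0.5], 0]
    - [[0, 0, 0], 0]
    - [[0, 0, 0], 0]
    - [[0, 0, 0], 0]
    - [[0, 0, 0], 0]
    - [[0, 0, 0], 0]
    - [[0, 0, 0], 0]
    - [[0, 0, 0], 0]
    - [[0, 0, 0], 0]
    - [[0, 0, 0], 0]
    - [[0, 0, 0], 0]
    - [[0, 0, 0], 0]
    - [[0, 0, 0], 0]
    - [[0, 0, 0], 0]
    - [[0, 0, 0], 0]
    - [[0, 0, 0], 0]

```text
time_s: 11.7
tcp_pos: [0.5482, 0.1062, 0.0703]
eef_rot: [-180.0, 0.0, -158.3]
contact_force: [-2.2, -0.7, 9.1]
gripper_width: 0.0005
```

Call:
step_arm:
  commands:
    - [[0, 0, -0.7], 0]
    - [[0, 0, -0.7], 0]
    - [[0, 0, -0.7], 0]
    - [[0, 0, -0.7], 0]
    - [[0, 0, -0.7], 0]
    - [[0, 0, -0.7], 0]
    - [[0, 0, -0.7], 0]
    - [[0, 0, -0.7], 0]
    - [[0, 0, -0.7], 0]
    - [[0, 0, -0.7], 0]
    - [[0, 0, -0.7], 0]
    - [[0, 0, -0.7], 0]
    - [[0, 0, -0.7], 0]
    - [[0, 0, -0.7], 0]
    - [[0, 0, -0.7], 0]
    - [[0, 0, -0.7], 0]
    - [[0, 0, -0.7], 0]
    - [[0, 0, -0.7], 0]
    - [[0, 0, -0.7], 0]
    - [[0, 0, -0.7], 0]

```text
time_s: 14.2
tcp_pos: [0.5479, 0.1061, 0.0838]
eef_rot: [-180.0, -0.0, -158.4]
contact_force: [0.2, 0.4, -0.0]
gripper_width: 0.0005
```

Call:
step_arm:
  commands:
    - [[0, 0, -1], 0]
    - [[0, 0, -2], 0]
    - [[0, 0, -5], 0]
    - [[0, 0, -10], 0]
    - [[0, 0, -20], 0]
    - [[0, 0, -30], 0]
    - [[0, 0, -30], 0]
    - [[0, 0, -30], 0]
    - [[0, 0, -20], 0]
    - [[0, 0, -10], 0]
    - [[0, 0, 0], 0]
    - [[0, 0, 0], 0]
    - [[0, 0, 0], 0]

```text
time_s: 15.82
tcp_pos: [0.5476, 0.106, 0.2408]
eef_rot: [-180.0, -0.1, -158.4]
contact_force: [0.1, -1.1, -0.1]
gripper_width: 0.0005
```

```bash
python3 - <<'E'
from h import *
from scipy.spatial.transform import Rotation as R
s=r.get_state(); c=cap('wrist','w4'); cap('scene','s4')
T=np.eye(4);T[:3,:3]=R.from_euler('xyz',s['eef_rot'],degrees=True).as_matrix();T[:3,3]=s['tcp_pos']
P=pts(c,T@c['T_tool_cam'])
print(s['time_s'],s['tcp_pos'],s['contact_force'])
m=(P[...,2]>.073)&(P[...,2]<.09)&(c['z_map']>0)&(np.hypot(P[...,0]-.548,P[...,1]-.1065)<.04)
q=P[m];print(m.sum(),q.mean(0),np.median(q[:,2]))
a=cv2.imread('pics/s4.png')[160:280,190:310]; cv2.imwrite('pics/s4c.png',cv2.resize(a,None,fx=4,fy=4))
E
```

```text
15.825 [0.54759818 0.10599084 0.2408158 ] [ 0.09026804 -1.12883247 -0.13044607]
1210 [0.54695004 0.10532105 0.07863227] 0.07857134757788248
```

View pics/s4c.png

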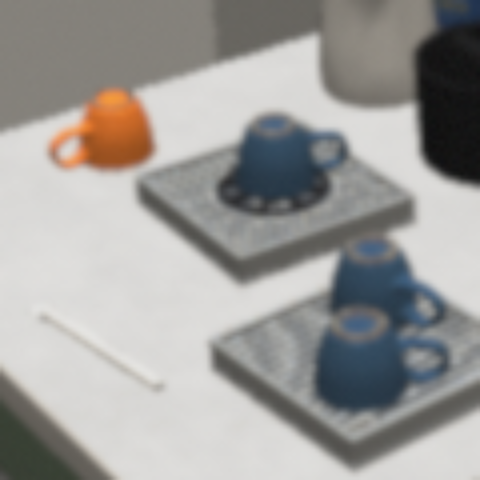

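View pics/w4.png

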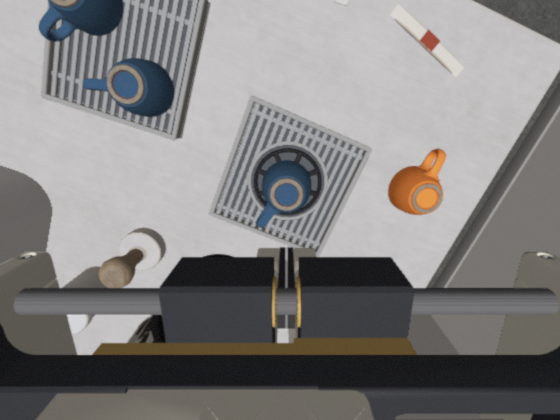

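The cup stands upright on the star at (288,195) in the wrist view. Its foot is back at the starting height and place, and the tips are well clear. Handing in.

```bash
python3 -c "
from plant import close_job
print(close_job())"
```

```text
the job is handed in; nothing more can be done
None
```

I rinsed the blue cup on the rinser: with the fingers shut I pressed down on its foot, held it for just over 2 s, and let it up at about 6 mm/s. I then withdrew straight up and handed the job in; no verdict was reported.

- **While pressed:** the tool read about 8.2 to 9.1 N. The tips went about 9.5 to 10 mm below the foot's rest height, so the valve should have been fully open. The star's own position can't be read, so this comes from force and height.
- **After release:** the force was back to about zero. The cup stands upright on the star, and its foot measures (0.547, 0.105, 0.0786), within 1 mm of before (0.5476, 0.1054, 0.0787).
- **Everything else:** the pictures before and after show the cups on the draining tray and the orange cup unmoved. I did not measure those again.

No check failed. The top and wrist cameras differed by about 1 mm on the foot's position, which is within calibration. Both read its height 1.5 to 2.5 mm lower than the stated 80 mm, while contact came at about 80 mm.

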